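# Shut and clip the sushi rice box

## Task

Shut the sprung lid of the rice box by its handle, letting it down gently all the way instead of letting it slam. Then swing the orange clip on its front down until it is fully home against the box over its catch, and let go. Leave the other things on the counter where they are.

Things in the scene. Friction and masses are not known exactly. Their poses are not given: they have to be found in the camera images.
- rice_box: Milk-white rice box fixed to the counter, 160 (its x) x 240 (its y) x 100 high, open on top below its lid. Origin: centre of its underside, on the counter. Its x axis points from the front (clip side) to the back (hinge side), y along the hinge, z up. On the front wall, a grey catch ridge 90 long stands out 9, at heights 77 to 85 above the counter.
- hinge_line (a point): Middle of the lid's hinge axis, at the top of the box's back wall: 80 behind the box's centre, 100 above the counter; the axis runs along the box's y.
- rice_lid (a joint): Angle of the lilac lid (168 deep from hinge, 250 wide, 16 thick, 0.4 kg): 0 = shut flat, grows as it opens, stop at 1.45. Hinge friction holds it open at the start (1.18 to 1.4), but below about 1.05 its spring and weight slam it shut unless it is held (under 0.4 N m about the hinge). Closing faster than 2.5 rad/s is a slam.
- handle_mid (a point): Middle of the steel bar handle on the lid's upper face: round, 12 thick, along the box's y, 88 clear between its legs, 32 clear under it. It lies 143 from the hinge axis towards the front and 54 above the lid's underside (which is in the hinge axis' plane). Lid shut: 63 in front of the box's centre, 154 up. Pinch it from above; it may turn between the fingers.
- lid_clip (a joint): Angle of the orange clip, a flap hinged to the lid's front edge, relative to the lid: 0 = square to the lid (with the lid shut: hanging straight down, home over the catch ridge, at its stop); grows as it swings outward and up (1.57 = level with the lid). Starts at 0.5 to 0.9. A stiff hinge (0.02 N m) keeps it where it is left.
- clip_edge (a point): Middle of the clip's free edge. The clip is 80 wide (along the box's y), 6 thick and 36 long from its hinge axis to this edge. With the lid shut its hinge axis is 94 in front of the box's centre, 110 above the counter; with the clip home this edge is 94 in front of the box's centre and 74 above the counter.
- knife: Bystander: steel kitchen knife, 270 long, lying on the board (mm). Origin at its underside. Leave it alone (it must not move 30 or more).
- paddle: Bystander: wooden rice paddle, 230 long, lying on the board (mm). Origin at its underside. Leave it alone (it must not move 30 or more).
- dish: Bystander: blue ceramic bowl, 90 across, 35 high (mm). Origin at its underside. Leave it alone (it must not move 30 or more).
- shaker: Bystander: amber seasoning jar with red cap, 52 across, 130 high (mm). Origin at its underside. Leave it alone (it must not move 30 or more).
- tub: Bystander: clear open plastic tub, 170 x 120 x 70 (mm). Origin at its underside. Leave it alone (it must not move 30 or more).
- scale: Bystander: white kitchen scale, 200 x 150 x 40 (mm). Origin at its underside. Leave it alone (it must not move 30 or more).

How it is judged (in metres and radians):
On the way, in this order (a step that is already met when the one before it is completed fails the run):
1. the lid is shut, the clip not yet home (value of joint rice_lid below 0.05 rad and value of joint lid_clip above 0.25 rad), for 0.2 s.
2. the clip is swung home over its catch, the lid shut (value of joint rice_lid below 0.05 rad and value of joint lid_clip below 0.12 rad), for 0.2 s.
At the end, for the whole second after the job is handed in: The lid is shut to within 0.05 rad and the clip is home to within 0.12 rad of hanging against the box, both at rest and let go (all of step 2 and velocity of joint rice_lid between -0.1 and 0.1 rad/s and velocity of joint lid_clip between -0.1 and 0.1 rad/s); the robot touches nothing.
It fails at once if the lid slams (closes faster than 2.5 rad/s) (velocity of joint rice_lid below -2.5 rad/s).
It fails at once if a bystander is moved 30 mm or more (distance of any of knife, paddle, dish, shaker, tub, scale from where it was at the start of the episode above 0.03 m).
It also fails if it takes over 51 s, if anything falls off the work surface, if the arm or the gripper's body presses on something with over 40 N, if the wrist force passes 120 N, or if a joint passes its speed limit or range.

## Robot

A 6-joint arm with a two-finger parallel gripper is mounted at the origin on the work surface. World frame = base frame: x ahead of the robot, y to its left, z up, the work surface at z = 0. Lengths are in mm, angles in degrees, forces in N, time in s.
With the tool pointing down it reaches from about 350 to 850 mm from the base axis. Payload 8.1 kg.
Tool frame: the origin (TCP) lies at the very end of the fingers, on their centre line; the grasp point (between the pads) lies 19 mm behind it; z points along the fingers, y is the line along which they close (so a half turn about z gives the same grasp; the last joint's range is limited). The gripper opens to 85 mm and grips with 20 to 120 N. Pads are 22 mm wide; open, the fingers measure 114 mm over their backs; the gripper's body (76 mm by 85 mm) begins 54 mm behind the grasp point. The pads swing forward as they close: fully open they stand 13 mm farther back than shut.
Start: joints at [-80.409, 7.471, 85.268, -0, 87.261, -4.893], TCP at [150.09, -580.929, 231.292] pointing down, gripper open.
Joint ranges: [-169.43, 169.43], [-51.17, 129.36], [1.28, 143.12], [-76.62, 256.62], [0, 156.53], [-152.29, 152.29]. Speed limits (degrees/s): [136.94, 136.94, 159.86, 180, 180, 180].

## Interface

Orientations are given as [roll, pitch, yaw] about the fixed x, y, z axes, in that order (R = Rz(yaw) Ry(pitch) Rx(roll)).
In Python, from bench import sense, eyes, job, models gives the robot as it stands. The module is installed in compiled form; this text tells all that it offers.
- The arm moves only by the tool apply_moves, never from a script. Its argument "rows" is a list of rows, each a list of 6 numbers: the shift along the tool's x, y, z in mm, then the turn, a rotation vector about the tool's x, y, z in rad. In form: [[dx, dy, dz, rx, ry, rz], ...]. A call has exactly 5 rows; each row shifts and turns the commanded pose from where the row before left it, along the tool's axes as they then stand; what a row does not reach is not made up. A row lasts 1/8 s, in which the tool goes at most 62.5 mm and 10.7 degrees, less where a joint would pass 70% of its speed; a pose out of reach is approached as far as the arm can. A call is refused whole if a number of a shift passes 62.5 or a number of a turn 0.188, either way. A call with a gripper value outside its range is refused whole. "fingers" is the finger opening in mm, from 0 to 85.4, set as the call begins (left out, the last holds). The fingers move at their own pace and stop on an object; "grip_force" is the grip in N (left out, the last holds). Time passes only in rows, so rows that do not move let the fingers close, or fill a call up. It gives the time, the measured TCP pose, the force, the opening and the grip force at its end, in the units of the state.
- sense(): the state, without advancing time (a new reading comes with each control period).
- eyes.snapshot(name): name is "side" or "top"; returns (picture, depth): 400x640x3 uint8, red, green, blue; 400x640 float32, mm along the optical axis (not along the pixel's ray), 0 where there is no reading.
- eyes.get_calibration(name): a dict with "intrinsics" (3x3 intrinsics, pixels), "R" (3x3) and "t" (3): a world point X has camera coordinates R X + t. Camera axes: x right, y down, z forward; pixel columns grow to the right and rows downward; lengths in mm; the calibration is good to about 2 mm. A picture is of the moment at which its call begins. get_calibration takes no time and is no camera call.
- job.hand_in(): hands the job in; it is judged then, once.
Trained networks look in the newest picture that a camera, given by its name, has taken for a name from the list of things; names that differ only in an ending like _2 or _b are one class to them, and where a whole thing is asked for, a point or a joint stands for the part that bears it (a point fixed in the world has none). Each returns a list of dicts, best first, with "confidence" (0 to 1); they miss things now and then, are a little off and sometimes report something else, mostly with a low value. They report only what shows in the picture. A call takes as long as a camera call.
- models.boxes_of(name, camera): "xyz" ([x, y, z] in mm, in world coordinates, good to about 4 mm: the middle of the surface that is visible of it).
- models.cut_out(name, camera): "pixels" (400x640 bool, what is visible of it).
- models.place_of(name, camera): "xyz" ([x, y, z] in mm, in world coordinates, good to about 4 mm: a listed point, or the origin of a listed thing).
The state is a dict: "time": time; "joint_pos": joint angles; "qd": joint speeds; "joint_efforts": joint torques, N m; "tool_pos": TCP position; "tcp_rot": TCP orientation; "ft_force": force on the tool from outside, world axes, zero at the start; "wrist_torque": the same for the moment, N m; "finger_gap": finger opening in mm; "grip_force": force on a finger pad.
Only numpy, scipy, OpenCV 4.12 (cv2) and the standard library are available. Lean on these libraries where they do the work, as an engineer would, in place of code of your own. Each camera call takes 0.05 s, during which the arm holds its last target. There are 200 camera calls.

## Working session

There is one attempt and no reset: what is moved stays moved. The work goes in short steps, Python scripts to look and compute and a tool call to move; the robot and the scene stay as the last step left them, time stands still between calls to the robot, and variables do not carry over. Pictures are saved under pics/ and viewed, at most 10 in all, crops included, and the job is handed in when it is done.

Besides the shell and the picture viewer there is one more tool, called after "Emit:" as name([rows], argument=value, ...), one row to a line, values as JSON. apply_moves: Moves the arm, as the interface text tells. Its arguments: {"type":"object","properties":{"rows":{"type":"array"},"fingers":{"type":"number"},"grip_force":{"type":"number"}},"required":["rows"]}

```bash
mkdir -p pics
python3 - <<'E'
from bench import sense, eyes, job, models
import cv2,numpy as np
for c in ("side","top"):
    p,d=eyes.snapshot(c); cv2.imwrite(f"pics/{c}0.png",p[:,:,::-1])
    for n in ("rice_box","hinge_line","handle_mid","clip_edge"):
        print(c,n,[(np.round(r["xyz"]),round(r["confidence"],2)) for r in models.place_of(n,c)][:2])
s=sense(); print(s)
E
```

```text
side rice_box [(array([586.,  17.,   5.]), 0.92)]
side hinge_line [(array([557.,  88.,  97.]), 0.94)]
side handle_mid [(array([552., 100., 252.]), 0.9), (array([ 422., -530.,   13.]), 0.41)]
side clip_edge [(array([587.,  25., 287.]), 0.57)]
top rice_box [(array([588.,  17.,  -2.]), 0.7)]
top hinge_line [(array([552.,  88., 100.]), 0.84)]
top handle_mid [(array([551.,  93., 254.]), 0.63)]
top clip_edge [(array([581.,  22., 283.]), 0.82), (array([ 725., -337.,   -1.]), 0.55)]
{'time': 0.5, 'joint_pos': array([-8.04075584e+01,  7.47351161e+00,  8.52713059e+01, -2.07415497e-03,
        8.72612001e+01, -4.89319649e+00]), 'qd': array([-0.03742658,  0.00466706, -0.11103607, -0.0654376 , -0.01547678,
        0.05537218]), 'joint_efforts': array([-1.81706357e-03, -5.68713176e+01, -5.00362408e+01, -2.62529011e-04,
        2.85981892e-03, -6.15504703e-06]), 'tool_pos': array([ 150.0852046 , -580.89701512,  231.23410876]), 'tcp_rot': array([-1.79993828e+02,  1.55093130e-03,  1.44857374e+01]), 'ft_force': array([ 0.32596312,  0.49369669, -0.53198544]), 'wrist_torque': array([-0.01328089, -0.00116092, -0.01709433]), 'grip_force': 0.0, 'finger_gap': 84.8563584167542}
```

View pics/side0.png

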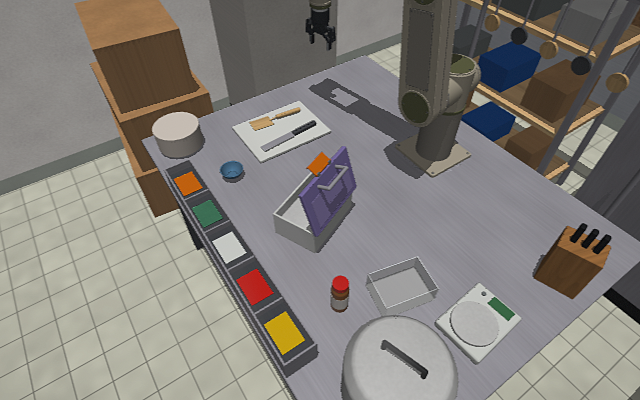

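View pics/top0.png

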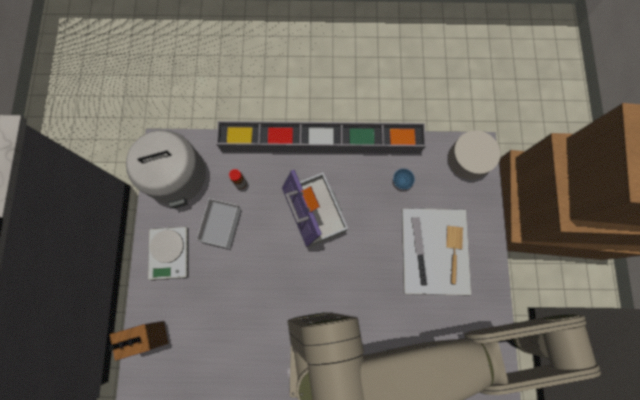

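Side view: open box at (315,210), with the lilac lid's back face and handle at (333,178) and the clip at (318,162). Top view: lid at (300,210), clip at (311,199) and front toward the lower right. Both agree with the networks. Next I'll refine yaw and lid angle from depth.

```bash
cat > h.py <<'E'
from bench import sense, eyes, job, models
import numpy as np
def cloud(name,cam):
    _,d=eyes.snapshot(cam); r=models.cut_out(name,cam)
    if not r: return np.zeros((0,3))
    c=eyes.get_calibration(cam); v,u=np.nonzero(r[0]["pixels"]&(d>0)); z=d[v,u]
    P=np.linalg.inv(c["intrinsics"])@np.array([u*z,v*z,z]).astype(float)
    return (c["R"].T@(P-np.array(c["t"]).reshape(3,1))).T
E
python3 - <<'E'
from h import *
import cv2
for cam in("side","top"):
    P=cloud("rice_lid",cam); 
    best=None; rng=np.random.default_rng(0)
    for _ in range(500):
        a,b,c=P[rng.choice(len(P),3,False)]; n=np.cross(b-a,c-a); L=np.linalg.norm(n)
        if L<1: continue
        n/=L; m=abs((P-a)@n)<4
        if best is None or m.sum()>best.sum(): best=m
    Q=P[best]; c=Q.mean(0); n=np.linalg.svd(Q-c)[2][2]; n*=np.sign(n[2])
    print(cam,len(P),best.sum(),c.round(1),n.round(3),"yaw x",np.degrees(np.arctan2(n[1],n[0])),"ang",np.arccos(n[2]))
    R=P[((P-c)@n>26)]
    if len(R)>5:
        r=cv2.fitLine(R[:,:2].astype(np.float32),cv2.DIST_HUBER,0,.01,.01).ravel(); print("handle pts",len(R),R.mean(0),np.ptp(R,axis=0),"yaw bar",np.degrees(np.arctan2(r[1],r[0])))
    B=cloud("rice_box",cam); T=B[(abs(B[:,2]-100)<5)]
    if len(T)>10: print("box rim",len(T),cv2.minAreaRect(T[:,:2].astype(np.float32)))
    for n_ in ("hinge_line","handle_mid","rice_box","clip_edge"):
        eyes.snapshot(cam); print(n_,[np.round(r["xyz"]) for r in models.place_of(n_,cam)][:1])
E
```

```text
side 2966 2285 [570.3  85.7 194.4] [-0.373  0.873  0.315] yaw x 113.1402064418472 ang 1.2502320739479518
handle pts 137 [554.60850535 102.11342599 257.38995976] [102.95225389  53.3771659   14.21194845] yaw bar 22.58256
box rim 226 ((593.2523193359375, 25.00286865234375), (224.13592529296875, 174.9816436767578), 21.254199981689453)
hinge_line []
handle_mid [array([551.,  98., 252.])]
rice_box [array([588.,  12.,   2.])]
clip_edge [array([587.,  22., 288.])]
top 1604 1021 [551.1  72.7 207.2] [-0.375  0.869  0.323] yaw x 113.35872822642898 ang 1.2419718402291533
handle pts 127 [548.06964697  98.26282755 255.27534627] [107.01948521  56.86422106  17.00650693] yaw bar 23.512802
box rim 154 ((586.8487548828125, 7.750373840332031), (240.1781768798828, 138.93368530273438), 21.868906021118164)
hinge_line [array([556.,  93., 100.])]
handle_mid []
rice_box [array([589.,  14.,  -1.])]
clip_edge [array([586.,  21., 285.])]
```

Emit:
apply_moves([
  [0,0,-50,0,0,-0.148],
  [45,-33,-15,0,0,0],
  [45,-33,-15,0,0,0],
  [45,-33,-15,0,0,0],
  [45,-33,-15,0,0,0],
], fingers=32, grip_force=30)

```text
time: 2.33
tool_pos: [264.9, -387.6, 341.9]
tcp_rot: [180.0, -0.0, 22.9]
ft_force: [1.3, 0.3, -0.5]
finger_gap: 32.0
grip_force: 0.0
```

Emit:
apply_moves([
  [45,-33,0,0,0,0],
  [45,-33,0,0,0,0],
  [45,-33,0,0,0,0],
  [45,-33,0,0,0,0],
  [45,-33,0,0,0,0],
])

```text
time: 2.95
tool_pos: [407.8, -147.8, 341.6]
tcp_rot: [180.0, -0.0, 23.0]
ft_force: [0.6, -0.4, -0.1]
finger_gap: 31.8
grip_force: 0.0
```

Emit:
apply_moves([
  [45,-33,0,0,0,0],
  [45,-33,0,0,0,0],
  [45,-33,0,0,0,0],
  [45,-33,0,0,0,0],
  [30,-26,0,0,0,0],
])

```text
time: 3.58
tool_pos: [539.6, 80.2, 341.1]
tcp_rot: [-180.0, -0.0, 23.0]
ft_force: [0.7, -0.5, -0.8]
finger_gap: 32.1
grip_force: 0.0
```

Run:
```python
from h import *
import cv2
print(sense()["tool_pos"])
for cam in("side","top"):
    p,d=eyes.snapshot(cam); cv2.imwrite(f"pics/{cam}1.png",cv2.resize(p[100:300,200:440,::-1],None,fx=3,fy=3)[:600])
    print([(np.round(r["xyz"]),r["confidence"]) for r in models.place_of("handle_mid",cam)][:1])
```

```text
[539.58419412  80.21712342 341.12144886]
[(array([555., 101., 254.]), 0.69)]
[(array([551.,  97., 255.]), 0.69)]
```

View pics/side1.png

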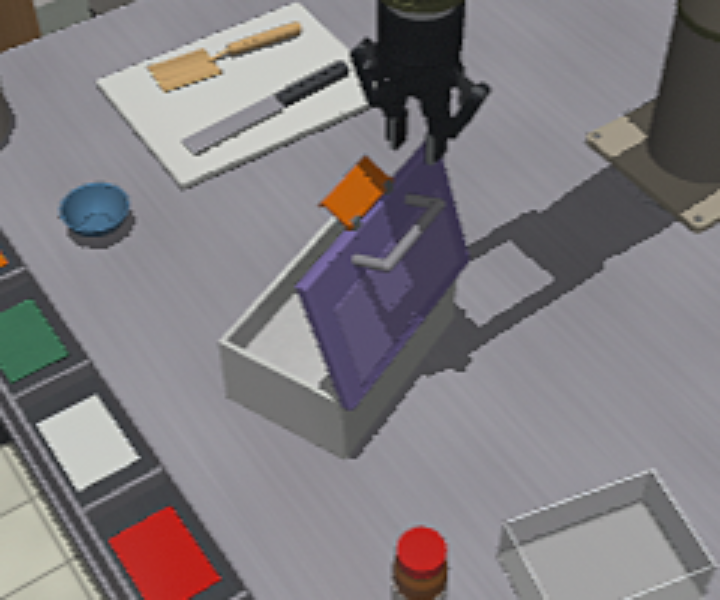

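The crop shows the gripper above the lid near (425,130) and the bar at (385,240), so it needs about 18 mm along the bar and 11 mm back.

Emit:
apply_moves([
  [18,-11,0,0,0,0],
  [0,0,20,0,0,0],
  [0,0,20,0,0,0],
  [0,0,20,0,0,0],
  [0,0,0,0,0,0],
])

```text
time: 4.4
tool_pos: [549.5, 94.5, 278.1]
tcp_rot: [-179.9, 0.3, 22.9]
ft_force: [-0.1, -0.1, -0.3]
finger_gap: 32.1
grip_force: 0.0
```

Run:
```python
from h import *
import cv2
print(sense()["tool_pos"])
for cam in("side","top"):
    p,d=eyes.snapshot(cam); cv2.imwrite(f"pics/{cam}2.png",cv2.resize(p[130:250,240:400,::-1],None,fx=5,fy=5))
```

```text
[549.46968128  94.46268592 278.10578108]
```

View pics/side2.png

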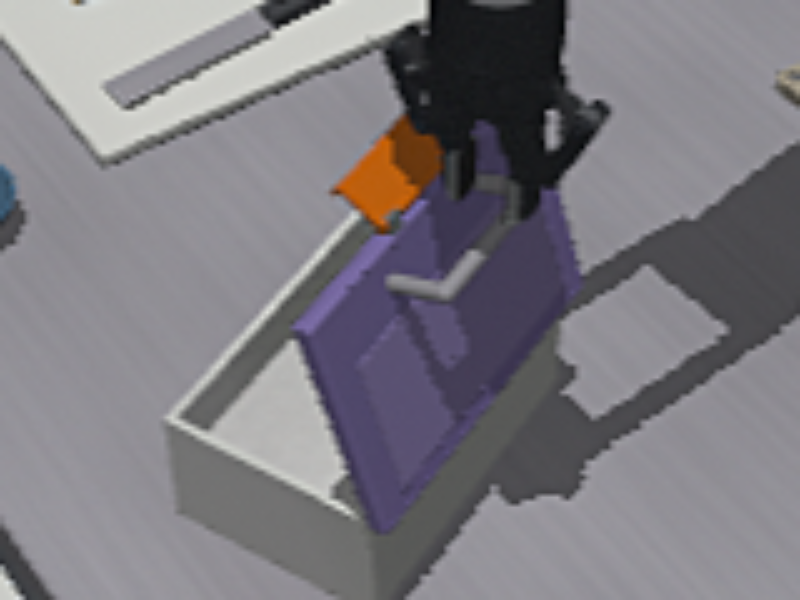

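The crop shows the fingers straddling the bar, with tips at (460,185) and (525,210) and the bar running from (445,295) to (510,185). They sit slightly toward its robot-side end, so I'll shift 8 mm along the bar and descend.

Emit:
apply_moves([
  [8,-1,0,0,0,0],
  [0,0,15,0,0,0],
  [0,0,15,0,0,0],
  [0,0,12,0,0,0],
  [0,0,0,0,0,0],
])

```text
time: 5.12
tool_pos: [557.0, 99.0, 237.2]
tcp_rot: [-179.9, 0.2, 23.0]
ft_force: [0.4, 0.2, 0.7]
finger_gap: 31.9
grip_force: 0.0
```

Emit:
apply_moves([
  [0,0,0,0,0,0],
  [0,0,0,0,0,0],
  [0,0,0,0,0,0],
  [0,0,0,0,0,0],
  [0,0,0,0,0,0],
], fingers=0)

```text
time: 5.75
tool_pos: [558.3, 99.1, 239.8]
tcp_rot: [180.0, -0.0, 23.0]
ft_force: [-1.5, -1.2, 3.0]
finger_gap: 10.5
grip_force: 29.6
```

Run:
```python
import numpy as np
p=np.linspace(1.606,.361,26); F=152.9*np.cos(p);U=152.9*np.sin(p)
for i,(a,b) in enumerate(zip(np.diff(F),-np.diff(U))): print(i,round(a,1),round(b,1),end=' ; ')
```

```text
0 7.6 -0.1 ; 1 7.6 0.3 ; 2 7.6 0.7 ; 3 7.5 1.1 ; 4 7.5 1.4 ; 5 7.4 1.8 ; 6 7.3 2.2 ; 7 7.2 2.5 ; 8 7.0 2.9 ; 9 6.9 3.2 ; 10 6.7 3.6 ; 11 6.5 3.9 ; 12 6.3 4.2 ; 13 6.1 4.5 ; 14 5.9 4.8 ; 15 5.6 5.1 ; 16 5.4 5.4 ; 17 5.1 5.7 ; 18 4.8 5.9 ; 19 4.5 6.1 ; 20 4.2 6.3 ; 21 3.9 6.5 ; 22 3.6 6.7 ; 23 3.2 6.9 ; 24 2.9 7.1 ;
```

Emit:
apply_moves([
  [0,7.6,0,0,0,0],
  [0,7.6,0.3,0,0,0],
  [0,7.6,0.7,0,0,0],
  [0,7.5,1.1,0,0,0],
  [0,7.5,1.4,0,0,0],
], grip_force=40)

```text
time: 6.38
tool_pos: [573.4, 63.9, 235.8]
tcp_rot: [180.0, -0.0, 23.0]
ft_force: [-0.4, 1.0, 1.4]
finger_gap: 10.3
grip_force: 40.7
```

Emit:
apply_moves([
  [0,7.4,1.8,0,0,0],
  [0,7.3,2.2,0,0,0],
  [0,7.2,2.5,0,0,0],
  [0,7.0,2.9,0,0,0],
  [0,6.9,3.2,0,0,0],
])

```text
time: 7.0
tool_pos: [587.2, 31.0, 223.1]
tcp_rot: [180.0, -0.0, 23.0]
ft_force: [3.0, 3.6, 1.4]
finger_gap: 10.3
grip_force: 41.3
```

Run:
```python
from h import *
import cv2
s=sense();print(s["tool_pos"],s["ft_force"],s["wrist_torque"])
for cam in("side","top"):
    p,d=eyes.snapshot(cam); cv2.imwrite(f"pics/{cam}3.png",cv2.resize(p[130:250,240:400,::-1],None,fx=5,fy=5))
    for n in("handle_mid","clip_edge"): print(cam,n,[(np.round(r["xyz"]),r["confidence"]) for r in models.place_of(n,cam)][:1])
```

```text
[587.20057266  30.97456401 223.14984658] [2.97201457 3.64660532 1.43667775] [ 0.84605087 -0.4222527   0.00343941]
side handle_mid [(array([581.,  30., 237.]), 0.56)]
side clip_edge [(array([622., -53., 232.]), 0.66)]
top handle_mid [(array([585.,  25., 238.]), 0.77)]
top clip_edge []
```

View pics/side3.png

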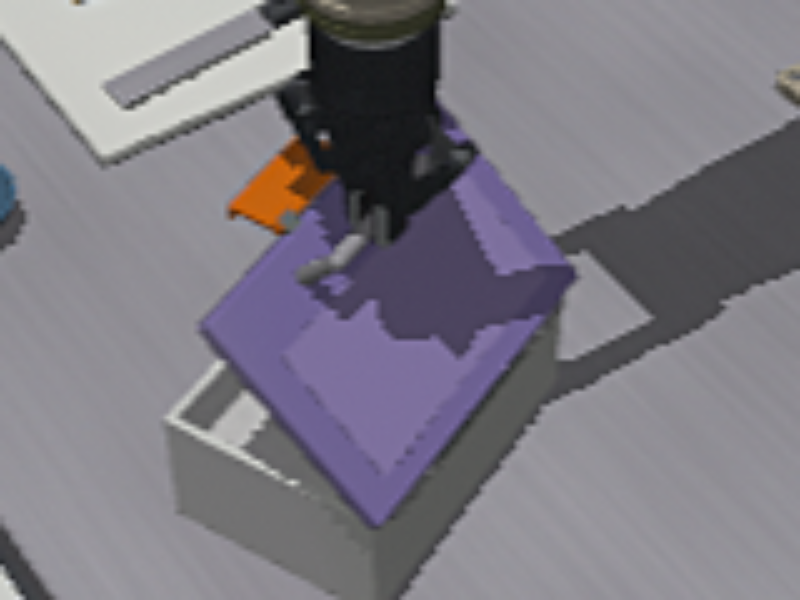

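The lid follows at about 43° open. The fingers hold the bar at (365,220) and forces are small, so I'll continue the arc.

Emit:
apply_moves([
  [0,6.7,3.6,0,0,0],
  [0,6.5,3.9,0,0,0],
  [0,6.3,4.2,0,0,0],
  [0,6.1,4.5,0,0,0],
  [0,5.9,4.8,0,0,0],
])

```text
time: 7.92
tool_pos: [599.5, 1.9, 201.8]
tcp_rot: [180.0, -0.0, 23.0]
ft_force: [5.7, 2.7, 1.8]
finger_gap: 10.7
grip_force: 41.8
```

Emit:
apply_moves([
  [0,5.6,5.1,0,0,0],
  [0,5.4,5.4,0,0,0],
  [0,5.1,5.7,0,0,0],
  [0,4.8,5.9,0,0,0],
  [0,4.5,6.1,0,0,0],
])

```text
time: 8.55
tool_pos: [609.3, -21.4, 173.5]
tcp_rot: [-180.0, -0.0, 23.0]
ft_force: [4.3, 1.1, -0.6]
finger_gap: 10.4
grip_force: 42.5
```

Emit:
apply_moves([
  [0,4.2,6.3,0,0,0],
  [0,3.9,6.5,0,0,0],
  [0,3.6,6.7,0,0,0],
  [0,3.0,6.0,0,0,0],
  [0,1.0,2.5,0,0,0],
])

```text
time: 9.18
tool_pos: [615.2, -35.8, 145.4]
tcp_rot: [180.0, 0.0, 23.0]
ft_force: [3.9, 0.3, 1.9]
finger_gap: 10.3
grip_force: 43.3
```

Run:
```python
from h import *
s=sense();print(s["tool_pos"],s["ft_force"],s["wrist_torque"])
for cam in("side","top"):
    P=cloud("rice_lid",cam); Q=P[(P[:,2]>90)&(P[:,2]<150)]
    f=np.array([.391,-.9205]); q=(Q[:,:2]-[556.2,89.1])@f; m=(q>20)&(q<90)
    r=np.polyfit(q[m],Q[m,2],1); print(cam,m.sum(),r)
    for n in("handle_mid","clip_edge"): print(cam,n,[(np.round(r["xyz"]),r["confidence"]) for r in models.place_of(n,cam)][:1])
```

```text
[615.17033833 -35.75411743 145.35898626] [3.87718182 0.28463982 1.85746475] [ 0.31000518 -0.63863099  0.0916945 ]
side 1315 [4.72058921e-02 1.18427577e+02]
side handle_mid [(array([609., -38., 161.]), 0.85)]
side clip_edge [(array([639., -92.,  97.]), 0.6)]
top 506 [5.20832573e-02 1.16054705e+02]
top handle_mid [(array([611., -40., 163.]), 0.74)]
top clip_edge [(array([417., 598.,  -4.]), 0.57)]
```

Emit:
apply_moves([
  [0,0.7,1.5,0,0,0],
  [0,0.7,1.5,0,0,0],
  [0,0.7,1.5,0,0,0],
  [0,0.5,1.5,0,0,0],
  [0,0,0,0,0,0],
])

```text
time: 10.2
tool_pos: [616.1, -38.1, 139.6]
tcp_rot: [180.0, 0.0, 23.0]
ft_force: [4.4, 0.9, -1.2]
finger_gap: 10.6
grip_force: 42.8
```

Emit:
apply_moves([
  [0,0.3,1,0,0,0],
  [0,0.3,1,0,0,0],
  [0,0,0,0,0,0],
  [0,0,0,0,0,0],
  [0,0,0,0,0,0],
])

```text
time: 10.82
tool_pos: [616.4, -38.6, 138.0]
tcp_rot: [180.0, 0.0, 23.0]
ft_force: [3.4, -2.4, -0.2]
finger_gap: 10.6
grip_force: 43.0
```

Run:
```python
from h import *
s=sense();print(s["tool_pos"],s["ft_force"],s["wrist_torque"])
for cam in("side","top"):
    P=cloud("rice_lid",cam); Q=P[(P[:,2]>90)&(P[:,2]<150)]
    f=np.array([.391,-.9205]); q=(Q[:,:2]-[556.2,89.1])@f; m=(q>20)&(q<90)
    r=np.polyfit(q[m],Q[m,2],1); print(cam,m.sum(),r)
    for n in("handle_mid","clip_edge"): print(cam,n,[(np.round(r["xyz"]),r["confidence"]) for r in models.place_of(n,cam)][:1])
```

```text
[616.38847252 -38.63722051 137.97222015] [ 3.38065567 -2.37216742 -0.22353544] [-0.01810799 -0.59175783 -0.01831172]
side 1274 [-1.6674726e-03  1.1789270e+02]
side handle_mid [(array([609., -40., 150.]), 0.64)]
side clip_edge [(array([636., -91.,  86.]), 0.46)]
top 467 [-3.36951131e-03  1.15234735e+02]
top handle_mid [(array([612., -44., 154.]), 0.87)]
top clip_edge [(array([633., -92.,  84.]), 0.54)]
```

The slope reads about 0. I'll press another 2 mm to seat the lid, then release.

Emit:
apply_moves([
  [0,0,1,0,0,0],
  [0,0,1,0,0,0],
  [0,0,0,0,0,0],
  [0,0,0,0,0,0],
  [0,0,0,0,0,0],
])

```text
time: 11.85
tool_pos: [616.6, -39.1, 136.5]
tcp_rot: [179.9, -0.0, 22.9]
ft_force: [3.1, -4.8, 3.4]
finger_gap: 10.2
grip_force: 43.3
```

Emit:
apply_moves([
  [0,0,0,0,0,0],
  [0,0,0,0,0,0],
  [0,0,0,0,0,0],
  [0,0,0,0,0,0],
  [0,0,0,0,0,0],
], fingers=36)

```text
time: 12.48
tool_pos: [616.3, -38.3, 135.9]
tcp_rot: [-180.0, 0.0, 23.0]
ft_force: [0.1, -0.4, -0.2]
finger_gap: 35.9
grip_force: 0.0
```

Emit:
apply_moves([
  [0,0,-8,0,0,0],
  [0,0,-20,0,0,0],
  [0,0,-36,0,0,0],
  [-3,50,0,0,0,0],
  [-3,50,0,0,0,0],
])

```text
time: 13.1
tool_pos: [651.4, -133.6, 203.5]
tcp_rot: [179.8, -0.2, 23.1]
ft_force: [0.2, 0.3, 0.4]
finger_gap: 36.1
grip_force: 0.0
```

Emit:
apply_moves([
  [0,0,0,0.175,0,0],
  [0,0,0,0.175,0,0],
  [0,0,0,0.174,0,0],
  [0,0,0,0,0,0],
  [0,0,0,0,0,0],
], fingers=0)

```text
time: 13.72
tool_pos: [650.5, -133.0, 201.2]
tcp_rot: [-150.2, -0.1, 23.0]
ft_force: [0.4, 0.4, 1.3]
finger_gap: 0.0
grip_force: 0.0
```

Run:
```python
from h import *
import cv2
s=sense();print(s["tool_pos"],s["tcp_rot"])
f=np.array([.391,-.9205]);b=np.array([.9205,.391]);c=np.array([587.5,15.5])
print("tcp f,l",(s["tool_pos"][:2]-c)@f,(s["tool_pos"][:2]-c)@b)
for cam in("side","top"):
    p,d=eyes.snapshot(cam); cv2.imwrite(f"pics/{cam}4.png",cv2.resize(p[130:250,240:400,::-1],None,fx=5,fy=5))
    P=cloud("rice_lid",cam); q=(P[:,:2]-c)@f; m=(q>-60)&(q<10)&(P[:,2]<135)&(P[:,2]>90); print(np.polyfit(q[m],P[m,2],1))
    for n in("handle_mid","clip_edge"):
        for r in models.place_of(n,cam)[:1]: x=np.array(r["xyz"]); print(cam,n,x.round(),r["confidence"],"f,l",((x[:2]-c)@f).round(1),((x[:2]-c)@b).round(1))
```

```text
[ 650.48811651 -132.99241249  201.19763335] [-1.50169009e+02 -6.70098279e-02  2.29754178e+01]
tcp f,l 161.3156192528648 -0.07997203399651949
[-1.13539364e-02  1.16970276e+02]
side handle_mid [608. -40. 151.] 0.86 f,l 58.9 -2.8
side clip_edge [634. -94.  84.] 0.61 f,l 119.3 -0.5
[-1.36845871e-02  1.14470265e+02]
top handle_mid [613. -42. 153.] 0.78 f,l 62.5 0.8
top clip_edge [633. -95.  82.] 0.59 f,l 119.3 -0.9
```

View pics/side4.png

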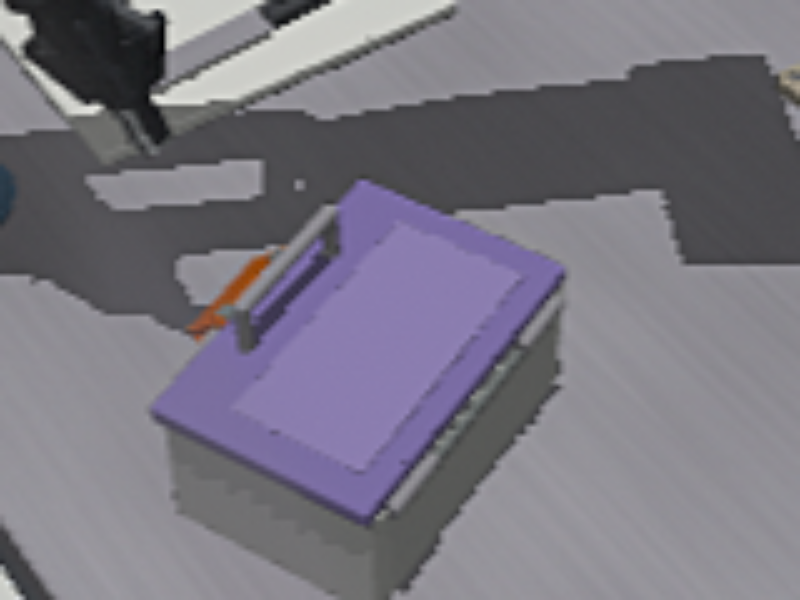

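The lid is shut with the clip peeking out at (235,290), still outward. The closed fingers are at (150,140), tilted toward the box. I'll descend in front of the clip.

Emit:
apply_moves([
  [0,10,26,0,0,0],
  [0,10,26,0,0,0],
  [0,10,26,0,0,0],
  [0,10.5,24,0,0,0],
  [0,0,0,0,0,0],
])

```text
time: 14.85
tool_pos: [641.8, -117.2, 88.7]
tcp_rot: [-149.8, 0.2, 23.0]
ft_force: [0.3, 0.0, 0.3]
finger_gap: 0.0
grip_force: 0.0
```

Emit:
apply_moves([
  [0,-6,3,0,0,0],
  [0,-6,3,0,0,0],
  [0,-2,4.6,0,0,0],
  [0,-2,4.6,0,0,0],
  [0,0,0,0,0,0],
])

```text
time: 15.48
tool_pos: [634.9, -98.0, 86.0]
tcp_rot: [-150.0, 0.0, 23.0]
ft_force: [-0.4, -0.1, -0.3]
finger_gap: -0.3
grip_force: 0.0
```

Emit:
apply_moves([
  [0,-2,4.6,0,0,0],
  [0,-2,4.6,0,0,0],
  [0,-2,4.6,0,0,0],
  [0,0,0,0,0,0],
  [0,0,0,0,0,0],
])

```text
time: 16.1
tool_pos: [630.5, -87.2, 77.3]
tcp_rot: [-150.0, 0.0, 23.0]
ft_force: [0.6, -0.4, 0.4]
finger_gap: -0.0
grip_force: 0.0
```

Run:
```python
from h import *
import cv2
s=sense();print(s["tool_pos"],s["ft_force"])
f=np.array([.391,-.9205]);b=np.array([.9205,.391]);c=np.array([587.5,15.5])
print("tcp f,l",(s["tool_pos"][:2]-c)@f,(s["tool_pos"][:2]-c)@b)
for cam in("side","top"):
    p,d=eyes.snapshot(cam); cv2.imwrite(f"pics/{cam}5.png",cv2.resize(p[150:270,240:400,::-1],None,fx=5,fy=5))
    for n in("clip_edge",):
        for r in models.place_of(n,cam)[:1]: x=np.array(r["xyz"]); print(cam,n,x.round(),r["confidence"],"f,l",((x[:2]-c)@f).round(1),((x[:2]-c)@b).round(1))
```

```text
[630.46406132 -87.16277557  77.32108408] [ 0.57524232 -0.39718118  0.40538653]
tcp f,l 111.30003288812897 -0.5927268008057642
side clip_edge [611. -40. 151.] 0.64 f,l 60.9 0.0
top clip_edge [628. -79.  71.] 0.58 f,l 102.4 0.1
```

View pics/top5.png

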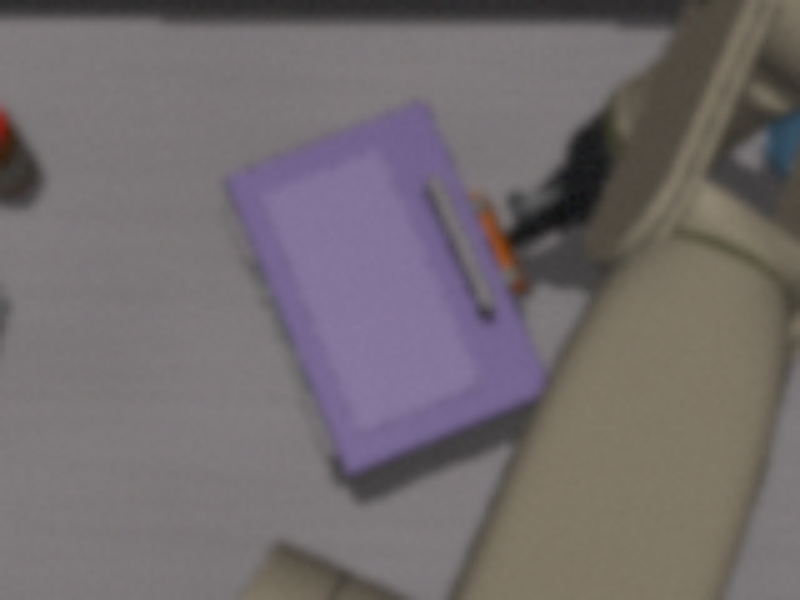

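The fingertip is on the clip's middle at (510,235), and the clip has swung in to about 102 front. I'll keep pressing straight back, watching the force.

Emit:
apply_moves([
  [0,-2.2,1.2,0,0,0],
  [0,-2.2,1.2,0,0,0],
  [0,-1.7,1,0,0,0],
  [0,0,0,0,0,0],
  [0,0,0,0,0,0],
])

```text
time: 16.92
tool_pos: [627.8, -80.7, 77.5]
tcp_rot: [-150.0, -0.0, 23.0]
ft_force: [0.1, -0.6, -0.6]
finger_gap: -0.1
grip_force: 0.0
```

Emit:
apply_moves([
  [0,-1.3,0.8,0,0,0],
  [0,-1.3,0.8,0,0,0],
  [0,0,0,0,0,0],
  [0,0,0,0,0,0],
  [0,0,0,0,0,0],
])

```text
time: 17.55
tool_pos: [626.7, -78.2, 77.3]
tcp_rot: [-150.0, -0.0, 23.0]
ft_force: [0.8, -2.2, -1.4]
finger_gap: 0.1
grip_force: 1.4
```

Emit:
apply_moves([
  [0,-1.3,0.8,0,0,0],
  [0,-1.3,0.8,0,0,0],
  [0,0,0,0,0,0],
  [0,0,0,0,0,0],
  [0,0,0,0,0,0],
])

```text
time: 18.18
tool_pos: [626.6, -77.7, 77.4]
tcp_rot: [-150.3, -0.1, 22.8]
ft_force: [4.4, -12.3, -2.3]
finger_gap: -0.4
grip_force: 6.3
```

A firm stop at 13 N means the clip is home. Retreating along the front direction, then up.

Emit:
apply_moves([
  [0,5,-3,0,0,0],
  [0,15,-8,0,0,0],
  [0,25,-20,0,0,0],
  [0,10,-50,0,0,0],
  [0,0,-50,0,0,0],
])

```text
time: 18.8
tool_pos: [669.0, -179.6, 163.0]
tcp_rot: [-149.8, 0.1, 23.0]
ft_force: [1.0, -0.2, 1.0]
finger_gap: 0.1
grip_force: 0.0
```

Run:
```python
from h import *
import cv2
s=sense();print(s["tool_pos"],s["ft_force"])
f=np.array([.391,-.9205]);b=np.array([.9205,.391]);c=np.array([587.5,15.5])
for cam in("side","top"):
    p,d=eyes.snapshot(cam); cv2.imwrite(f"pics/{cam}6.png",cv2.resize(p[150:270,240:400,::-1],None,fx=5,fy=5))
    for n in("clip_edge",):
        for r in models.place_of(n,cam)[:1]: x=np.array(r["xyz"]); print(cam,n,x.round(),r["confidence"],"f,l",((x[:2]-c)@f).round(1),((x[:2]-c)@b).round(1))
    P=cloud("rice_lid",cam); q=(P[:,:2]-c)@f; m=(q>-60)&(q<10)&(P[:,2]<135)&(P[:,2]>90); print(np.polyfit(q[m],P[m,2],1))
```

```text
[ 669.01863309 -179.63407271  162.98178621] [ 1.01607988 -0.18830162  1.02090868]
[-1.14108115e-02  1.16625596e+02]
top clip_edge [621. -68.  68.] 0.53 f,l 89.9 -1.8
[-1.50882974e-02  1.14136082e+02]
```

View pics/top6.png

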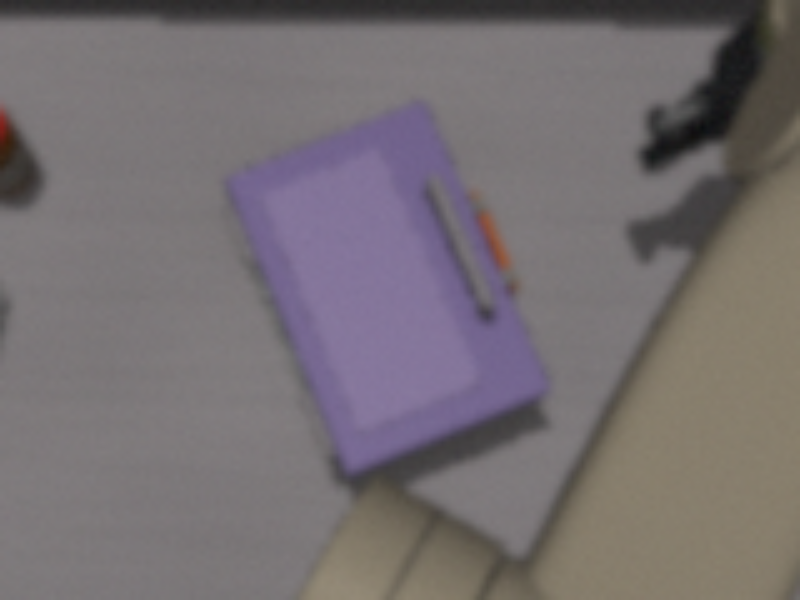

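The lid is flat and shut. The clip is a thin strip at (497,240), hanging straight down. Its measured edge is at 90 front and 68 up, and the robot is clear at (690,130).

```bash
python3 -c "
from bench import job
print(job.hand_in())"
```

```text
the job is handed in; nothing more can be done
None
```

I let the lid down gently until it was shut, pressed the clip home over its catch and moved the arm clear, then handed the job in at about 19 s; the hand-in returned no verdict.

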